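# Make up two paint kits for a custom shoe studio

### The job

Make up the two paint kits from the stock on the bench: the red pot, the yellow pot and the brown varnish bottle go in the orange tray, the blue pot and the white pot in the light-blue tray. Stand each one upright on the floor of a compartment of its own, in whichever compartment you like, setting it down rather than dropping it, and leave the green pot, the purple pot and the tape where they are.

Things in the scene. Friction and masses are not known exactly. Their poses are not given: they have to be found in the camera images.
- red_pot: round closed paint pot, red all over including the lid (paper label band round the side), 38 mm diameter, 50 mm tall, about 75 g; loose, stands upright on the bench; origin: centre of its underside, z up
- yellow_pot: round closed paint pot, yellow all over including the lid (paper label band round the side), 38 mm diameter, 50 mm tall, about 75 g; loose, stands upright on the bench; origin: centre of its underside, z up
- blue_pot: round closed paint pot, blue all over including the lid (paper label band round the side), 38 mm diameter, 50 mm tall, about 75 g; loose, stands upright on the bench; origin: centre of its underside, z up
- white_pot: round closed paint pot, white all over including the lid (paper label band round the side), 38 mm diameter, 50 mm tall, about 75 g; loose, stands upright on the bench; origin: centre of its underside, z up
- varnish: brown varnish bottle with a black cap and paper label, loose, upright: body 38 mm diameter and 50 mm tall, then a 22 mm diameter neck and cap up to 70 mm, about 90 g; origin: centre of its underside, z up
- green_pot: round closed paint pot, green all over including the lid (paper label band round the side), 38 mm diameter, 50 mm tall, about 75 g; loose, stands upright on the bench; origin: centre of its underside, z up. Spare stock, not part of any kit
- purple_pot: round closed paint pot, purple all over including the lid (paper label band round the side), 38 mm diameter, 50 mm tall, about 75 g; loose, stands upright on the bench; origin: centre of its underside, z up. Spare stock, not part of any kit
- tape: roll of pale cream masking tape lying flat, 64 mm outside diameter, 44 mm hole, 19 mm high, loose; not part of any kit; origin: centre of its underside
- orange_tray: orange open kit tray, 214 mm (its x) by 74 mm (its y), 14 mm tall, fixed to the bench, with paler liners on its floor; walls, dividers and floor 4 mm thick; three equal open compartments in a row along its x, about 66 by 66 mm inside, centred at x = -70, 0 and +70 mm, y = 0; origin: centre of its underside, its z up
- lightblue_tray: light-blue open kit tray, 214 mm (its x) by 74 mm (its y), 14 mm tall, fixed to the bench, with paler liners on its floor; walls, dividers and floor 4 mm thick; three equal open compartments in a row along its x, about 66 by 66 mm inside, centred at x = -70, 0 and +70 mm, y = 0; origin: centre of its underside, its z up
Mind the look-alikes: they are no part of the job. Leave any pink look-alike of the red_pot alone. Leave any pink look-alike of the green_pot alone.

How it is judged:
By the outcome, as a careful person would: the job done as asked, in the order asked, and still so for the second after the job is handed in, with the robot touching nothing.
It also fails if it takes over 128 s, if anything falls off the work surface, if the arm or the gripper's body presses on something with over 40 N, if the wrist force passes 120 N, or if a joint passes its speed limit or range.

### The arm

A 7-joint arm with a two-finger parallel gripper is mounted at the origin on the work surface. World frame = base frame: x ahead of the robot, y to its left, z up, the work surface at z = 0. Lengths are in m, angles in rad, forces in N, time in s.
With the tool pointing down it reaches from about 0.4 to 0.85 m from the base axis. Payload 4.5 kg.
Tool frame: the origin (TCP) lies midway between the tips of the shut fingers; the grasp point (between the pads) lies 19 mm behind it; z points along the fingers, y is the line along which they close (so a half turn about z gives the same grasp; the last joint's range is limited). The gripper opens to 88 mm and grips with 3 to 60 N. Pads are 18 mm wide; open, the fingers measure 123 mm over their backs; the gripper's body (75 mm by 187 mm) begins 45 mm behind the grasp point.
Start: joints at [-1.186, 0.689, -0.195, 1.565, 0.157, 0.902, -0.215], TCP at [0.215, 0.587, 0.239] pointing down, gripper open.
Joint ranges: [-3.01, 3.01], [-0.46, 2.08], [-1.47, 1.51], [0.13, 2.56], [-1, 4.14], [0.04, 2.09], [-2.66, 2.66]. Speed limits (rad/s): [2.57, 2.57, 3.14, 3.14, 3.14, 3.14, 3.14].

### API

Orientations are given as a unit quaternion [x, y, z, w].
In Python, from plant import * gives the robot as it stands.
- The arm moves only by the tool send_rows, never from a script. Its argument "targets" is a list of rows, each a list of 2 entries, a list of its own where there are three numbers: the shift along the tool's x, y, z in units of 0.3 m (1.0 is 0.3 m), then the turn, a rotation vector about the tool's x, y, z in units of pi rad (1.0 is pi rad). A call has 1 to 12 rows; each row is the pose to reach, as a shift and turn from the pose commanded when the call began, along the tool's axes at that moment, turning the shorter way round; what a row does not reach only later rows make up. A row lasts 1/8 s, in which the tool goes at most 62.5 mm and 10.7 degrees, less where a joint would pass 70% of its speed; a pose out of reach is approached as far as the arm can. A call with a number of a shift or a turn outside -1 to 1 is refused whole. A call with a gripper value outside its range is refused whole. "fingers" is the opening, from 0 (shut) to 1 (fully open), set as the call begins (left out, the last holds). The fingers move at their own pace and stop on an object; "newtons" is the grip in N (left out, the last holds). Time passes only in rows, so rows that repeat a pose let the fingers close. It gives the time, the measured TCP pose, the force, the opening and the grip force at its end, in the units of the state.
- get_state(): the state, without advancing time (a new reading comes with each control period).
- snapshot(name): name is "side" or "top"; returns a dict with "img" (480x640x3 uint8, blue, green, red), "fx", "fy", "cx", "cy" (pixels), "cam_to_world" (4x4, takes a point from camera to world coordinates). Camera axes: x right, y down, z forward; pixel columns grow to the right and rows downward; lengths in m; the calibration is good to about 2 mm. A picture is of the moment at which its call begins. There is no depth.
- finish_job(): hands the job in; it is judged then, once.
The state is a dict: "clock": time; "q": joint angles; "qd": joint speeds; "joint_torque": joint torques, N m; "tool_pos": TCP position; "eef_rot": TCP orientation; "contact_force": force on the tool from outside, world axes, zero at the start; "moment": the same for the moment, N m; "opening": opening from 0.0 (shut) to 1.0 (fully open); "finger_force": force on a finger pad.
Only numpy, scipy, OpenCV 4.12 (cv2) and the standard library are available. Lean on these libraries where they do the work, as an engineer would, in place of code of your own. Each camera call takes 0.05 s, during which the arm holds its last target. There are 200 camera calls.

## Working session

There is one attempt and no reset: what is moved stays moved. The work goes in short steps, Python scripts to look and compute and a tool call to move; the robot and the scene stay as the last step left them, time stands still between calls to the robot, and variables do not carry over. Pictures are saved under pics/ and viewed, at most 14 in all, crops included, and the job is handed in when it is done.

Besides the shell and the picture viewer there is one more tool, called after "Emit:" as a command line: name --argument value ..., lists and objects as JSON in quotes. send_rows: Moves the arm, as the interface text tells. Its arguments: {"type":"object","properties":{"targets":{"type":"array"},"fingers":{"type":"number"},"newtons":{"type":"number"}},"required":["targets"]}

```bash
mkdir -p pics
python3 - <<'E'
from plant import *
import cv2
for n in("top","side"):
    s=snapshot(n);cv2.imwrite(f"pics/{n}0.png",s["img"]);print(n,s["fx"],s["fy"],s["cx"],s["cy"],s["cam_to_world"])
print(get_state())
E
```

```text
top 496.4933913019957 496.4933913019957 319.097504349093 245.20260162630981 [[-0.0130785  -0.99675369  0.07944202  0.4473967 ]
 [-0.99966106  0.01482243  0.02140238 -0.00566062]
 [-0.02251043 -0.07913518 -0.9966097   0.86621962]
 [ 0.          0.          0.          1.        ]]
side 532.1985197810816 532.1985197810816 323.8943729463134 237.46067007946428 [[ 0.96600866 -0.17871965  0.18677944  0.3238994 ]
 [-0.2584475  -0.65183409  0.71296368 -0.77817949]
 [-0.00567142 -0.73700176 -0.67586702  0.76658047]
 [ 0.          0.          0.          1.        ]]
{'clock': 0.1, 'q': array([-1.18617242,  0.68990817, -0.19450858,  1.56623457,  0.15729032,
        0.9024764 , -0.21508119]), 'qd': array([ 0.0014559 , -0.00314606, -0.00069565, -0.00398358,  0.00135309,
        0.00107321, -0.00026394]), 'joint_torque': array([-2.65355513e-03, -5.28505790e+01, -1.27160087e+00, -1.53837097e+01,
       -5.26260165e-02,  2.04872267e-03,  4.28900034e-05]), 'tool_pos': array([0.21464527, 0.5863888 , 0.23798635]), 'eef_rot': array([ 1.74474550e-01,  9.84661343e-01, -8.14372379e-04, -8.59045740e-05]), 'contact_force': array([ 0.06404034,  0.24016096, -0.16037909]), 'moment': array([ 0.03728147, -0.01745257, -0.08488911]), 'finger_force': 0.0, 'opening': 0.9968620811984977}
```

View pics/top0.png

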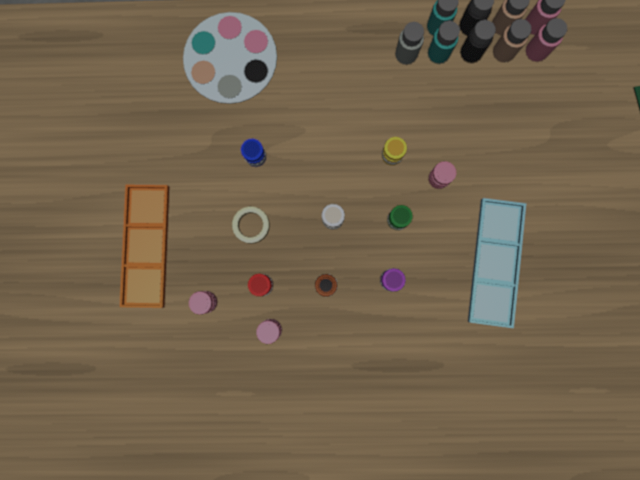

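View pics/side0.png

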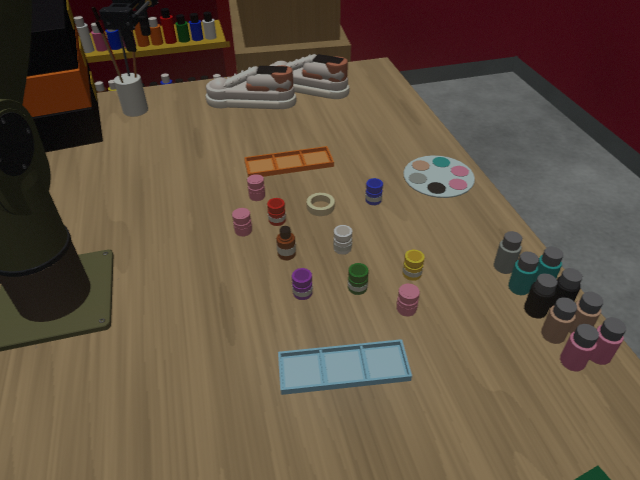

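The views show every item. Top-view lids: blue (252,151), yellow (395,148), white (333,215), red (259,285), varnish (326,285), green (401,216), purple (394,280). The orange tray is on the left and the light-blue tray on the right. The pink pots are look-alikes. I'll refine these readings with a crop.

```bash
cat > h.py <<'E'
from plant import *
import cv2,numpy as np
def w(s,u,v,z):
    M=np.array(s["cam_to_world"]);d=M[:3,:3]@[(u-s["cx"])/s["fx"],(v-s["cy"])/s["fy"],1];return (M[:3,3]+d*(z-M[2,3])/d[2])[:2].round(4)
E
python3 - <<'E'
from h import *
s=snapshot("top");c=cv2.resize(s["img"][130:300,235:415],None,fx=3.5,fy=3.5,interpolation=cv2.INTER_CUBIC);cv2.imwrite("pics/c1.png",c)
t=cv2.hconcat([cv2.resize(s["img"][180:335,a:a+80],None,fx=3.8,fy=3.8,interpolation=cv2.INTER_CUBIC) for a in(110,460)]);cv2.imwrite("pics/c2.png",t)
for n,u,v,z in [("blue",252,151,.05),("yellow",395,148,.05),("white",333,215,.05),("red",259,285,.05),("varn",326,285,.07),("purple",394,280,.05),("green",401,216,.05)]:print(n,w(s,u,v,z))
E
```

```text
blue [0.6729 0.1225]
yellow [ 0.6734 -0.117 ]
white [ 0.5623 -0.0118]
red [0.4483 0.1115]
varn [0.4469 0.0012]
purple [ 0.4536 -0.1099]
green [ 0.5588 -0.124 ]
```

View pics/c1.png

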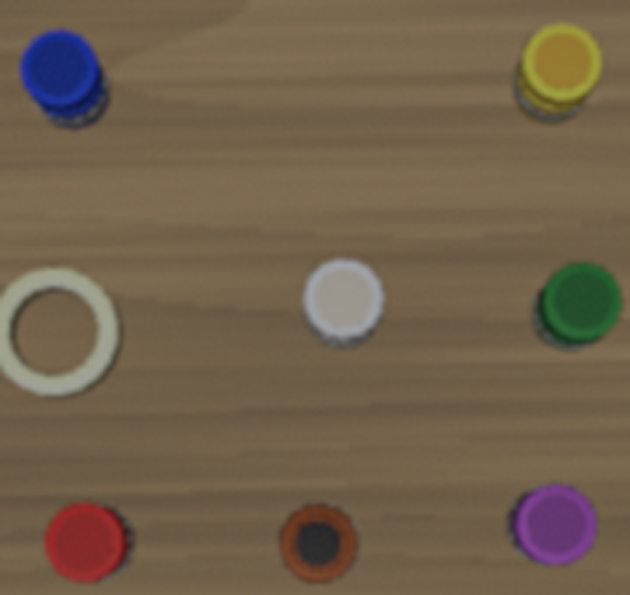

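View pics/c2.png

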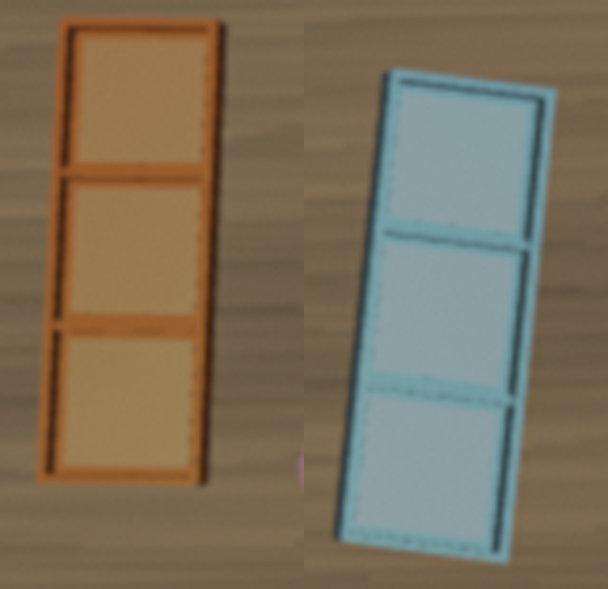

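The crop agrees with the first readings: blue (252.4,150), yellow (395.3,148), white (333,215.4), red (259.6,284.6), cap (325.9,285.1). The second crop shows the tray rim corners clearly.

Run:
```python
from h import *
s=snapshot("top")
for n,u,v,z in [("blue",252.4,150,.05),("yellow",395.3,148,.05),("white",333,215.4,.05),("red",259.6,284.6,.05),("varn",325.9,285.1,.07)]:print(n,w(s,u,v,z))
for n,o,C in [("or",110,[(60,20),(222,22),(204,484),(40,482)]),("lb",460-80,[(390,70),(556,88),(506,562),(338,540)])]:
    P=np.array([w(s,u/3.8+o,v/3.8+180,.014) for u,v in C]);c=P.mean(0);d=P[0]+P[1]-P[2]-P[3];L=np.linalg.norm(d)/2;d/=2*L
    print(n,c.round(4),L,np.degrees(np.arctan2(d[1],d[0])),[(c+k*d).round(4) for k in(-.07,0,.07)])
```

```text
blue [0.6746 0.1219]
yellow [ 0.6734 -0.1175]
white [ 0.5616 -0.0118]
red [0.449  0.1105]
varn [0.4467 0.0014]
or [0.5189 0.3156] 0.2117240716120867 -1.5156225989762189 [array([0.4489, 0.3175]), array([0.5189, 0.3156]), array([0.5889, 0.3137])]
lb [ 0.4816 -0.2915] 0.21362769600405287 -8.465782634208926 [array([ 0.4124, -0.2812]), array([ 0.4816, -0.2915]), array([ 0.5508, -0.3018])]
```

Emit:
send_rows --targets '[[[-0.06,-0.06,0.02],[0,0,-0.02]],[[-0.18,-0.17,0.05],[0,0,-0.05]],[[-0.31,-0.3,0.09],[0,0,-0.08]],[[-0.44,-0.42,0.12],[0,0,-0.112]],[[-0.56,-0.54,0.15],[0,0,-0.112]],[[-0.64,-0.61,0.167],[0,0,-0.112]],[[-0.64,-0.61,0.167],[0,0,-0.112]],[[-0.64,-0.61,0.167],[0,0,-0.112]]]' --fingers 0.8 --newtons 15

```text
clock: 1.2
tool_pos: [0.3318, 0.3507, 0.1889]
eef_rot: [-0.001, 1.0, 0.001, 0.0]
contact_force: [0.5, 0.0, -0.0]
opening: 0.799
finger_force: 0.0
```

Emit:
send_rows --targets '[[[-0.04,-0.08,0.02],[0,0,0]],[[-0.12,-0.24,0.07],[0,0,0]],[[-0.2,-0.42,0.12],[0,0,0]],[[-0.29,-0.6,0.17],[0,0,0]],[[-0.36,-0.75,0.21],[0,0,0]],[[-0.39,-0.8,0.24],[0,0,0]],[[-0.39,-0.8,0.29],[0,0,0]],[[-0.39,-0.8,0.39],[0,0,0]],[[-0.39,-0.8,0.48],[0,0,0]],[[-0.39,-0.8,0.54],[0,0,0]],[[-0.39,-0.8,0.563],[0,0,0]],[[-0.39,-0.8,0.563],[0,0,0]]]'

```text
clock: 2.7
tool_pos: [0.4494, 0.1108, 0.0196]
eef_rot: [-0.002, 1.0, 0.0, 0.0]
contact_force: [-0.1, 0.2, 0.2]
opening: 0.798
finger_force: 0.0
```

Emit:
send_rows --targets '[[[0,0,0],[0,0,0]],[[0,0,0],[0,0,0]],[[0,0,0],[0,0,0]],[[0,0,0],[0,0,0]]]' --fingers 0

```text
clock: 3.2
tool_pos: [0.4497, 0.1094, 0.02]
eef_rot: [-0.0, 1.0, 0.0, 0.0]
contact_force: [0.3, 1.6, 3.6]
opening: 0.421
finger_force: 15.0
```

Emit:
send_rows --targets '[[[0,0,-0.06],[0,0,0]],[[0,0,-0.18],[0,0,0]],[[0,0.04,-0.27],[0,0,0]],[[0,0.14,-0.3],[0,0,0]],[[0,0.28,-0.3],[0,0,0]],[[0,0.42,-0.3],[0,0,0]],[[0,0.55,-0.3],[0,0,0]],[[0,0.65,-0.3],[0,0,0]],[[0,0.69,-0.28],[0,0,0]],[[0,0.69,-0.2],[0,0,0]],[[0,0.69,-0.1],[0,0,0]],[[0,0.69,-0.04],[0,0,0]]]'

```text
clock: 4.7
tool_pos: [0.4488, 0.3139, 0.03]
eef_rot: [0.0, 1.0, -0.002, -0.001]
contact_force: [0.6, 0.4, -1.2]
opening: 0.424
finger_force: 15.0
```

Emit:
send_rows --targets '[[[0,0,0.01],[0,0,0]],[[0,0,0.018],[0,0,0]],[[0,0,0.024],[0,0,0]],[[0,0,0.024],[0,0,0]]]'

```text
clock: 5.2
tool_pos: [0.4495, 0.3164, 0.025]
eef_rot: [-0.0, 1.0, 0.0, 0.0]
contact_force: [0.1, 0.3, -0.1]
opening: 0.428
finger_force: 15.0
```

Emit:
send_rows --targets '[[[0,0,0.003],[0,0,0]],[[0,0,0.003],[0,0,0]]]'

```text
clock: 5.45
tool_pos: [0.4495, 0.3164, 0.024]
eef_rot: [-0.001, 1.0, 0.0, 0.0]
contact_force: [-0.1, -1.3, 3.5]
opening: 0.425
finger_force: 15.0
```

Emit:
send_rows --targets '[[[0,0,0],[0,0,0]],[[0,0,0],[0,0,0]],[[0,0,0],[0,0,0]],[[0,0,-0.08],[0,0,0]],[[0,0,-0.22],[0,0,0]],[[-0.03,-0.05,-0.33],[0,0,0]],[[-0.1,-0.17,-0.34],[0,0,0]],[[-0.2,-0.33,-0.34],[0,0,0]],[[-0.3,-0.5,-0.34],[0,0,0]],[[-0.38,-0.63,-0.34],[0,0,0]],[[-0.4,-0.667,-0.34],[0,0,0]],[[-0.4,-0.667,-0.34],[0,0,0]]]' --fingers 0.8

```text
clock: 6.95
tool_pos: [0.5692, 0.1163, 0.1254]
eef_rot: [-0.0, 1.0, 0.0, -0.0]
contact_force: [-0.7, 1.0, -0.3]
opening: 0.799
finger_force: 0.0
```

Emit:
send_rows --targets '[[[-0.04,-0.08,0],[0,0,0]],[[-0.11,-0.24,0],[0,0,0]],[[-0.19,-0.42,0],[0,0,0]],[[-0.27,-0.6,0],[0,0,0]],[[-0.33,-0.74,0],[0,0,0]],[[-0.347,-0.78,0.03],[0,0,0]],[[-0.347,-0.78,0.1],[0,0,0]],[[-0.347,-0.78,0.2],[0,0,0]],[[-0.347,-0.78,0.29],[0,0,0]],[[-0.347,-0.78,0.34],[0,0,0]],[[-0.347,-0.78,0.351],[0,0,0]],[[-0.347,-0.78,0.351],[0,0,0]]]'

```text
clock: 8.45
tool_pos: [0.6741, -0.1166, 0.0207]
eef_rot: [-0.001, 1.0, 0.0, 0.0]
contact_force: [0.7, -0.5, -0.0]
opening: 0.802
finger_force: 0.0
```

Emit:
send_rows --targets '[[[0,0,0],[0,0,0]],[[0,0,0],[0,0,0]],[[0,0,0],[0,0,0]],[[0,0,0],[0,0,0]]]' --fingers 0

```text
clock: 8.95
tool_pos: [0.674, -0.1177, 0.0206]
eef_rot: [-0.0, 1.0, -0.0, 0.0]
contact_force: [-0.2, -0.1, 1.9]
opening: 0.426
finger_force: 15.0
```

Emit:
send_rows --targets '[[[0,0,-0.06],[0,0,0]],[[0,0,-0.18],[0,0,0]],[[0.01,0.04,-0.27],[0,0,0]],[[0.04,0.14,-0.3],[0,0,0]],[[0.07,0.3,-0.3],[0,0,0]],[[0.1,0.46,-0.3],[0,0,0]],[[0.12,0.62,-0.3],[0,0,0]],[[0.14,0.75,-0.3],[0,0,0]]]'

```text
clock: 9.95
tool_pos: [0.6314, 0.1101, 0.1117]
eef_rot: [-0.001, 1.0, 0.001, 0.001]
contact_force: [-0.1, -0.7, -0.2]
opening: 0.425
finger_force: 15.0
```

Emit:
send_rows --targets '[[[0.03,0.15,0],[0,0,0]],[[0.06,0.3,0],[0,0,0]],[[0.09,0.45,0],[0,0,0]],[[0.12,0.58,0],[0,0,0]],[[0.14,0.66,0],[0,0,0]],[[0.143,0.688,0.02],[0,0,0]],[[0.143,0.688,0.08],[0,0,0]],[[0.143,0.688,0.17],[0,0,0]],[[0.143,0.688,0.24],[0,0,0]],[[0.143,0.688,0.27],[0,0,0]],[[0.143,0.688,0.283],[0,0,0]],[[0.143,0.688,0.284],[0,0,0]]]'

```text
clock: 11.45
tool_pos: [0.5888, 0.3139, 0.0255]
eef_rot: [-0.0, 1.0, 0.0, 0.0]
contact_force: [-1.1, 0.0, -0.1]
opening: 0.423
finger_force: 15.0
```

Emit:
send_rows --targets '[[[0,0,0.003],[0,0,0]],[[0,0,0.003],[0,0,0]]]'

```text
clock: 11.7
tool_pos: [0.5887, 0.3139, 0.0248]
eef_rot: [-0.001, 1.0, 0.0, 0.0]
contact_force: [0.1, 0.3, -1.0]
opening: 0.43
finger_force: 15.0
```

Emit:
send_rows --targets '[[[0,0,0.003],[0,0,0]],[[0,0,0.003],[0,0,0]]]'

```text
clock: 11.95
tool_pos: [0.5888, 0.3139, 0.0245]
eef_rot: [-0.0, 1.0, 0.0, 0.0]
contact_force: [-2.2, -1.3, 5.6]
opening: 0.423
finger_force: 15.0
```

Emit:
send_rows --targets '[[[0,0,0],[0,0,0]],[[0,0,0],[0,0,0]],[[0,0,0],[0,0,0]],[[0,0,-0.08],[0,0,0]],[[0,0,-0.22],[0,0,0]],[[0.02,-0.04,-0.33],[0,0,0]],[[0.06,-0.14,-0.35],[0,0,0]],[[0.12,-0.28,-0.35],[0,0,0]],[[0.18,-0.42,-0.35],[0,0,0]],[[0.2,-0.5,-0.35],[0,0,0]],[[0.2,-0.5,-0.35],[0,0,0]]]' --fingers 0.8

```text
clock: 13.32
tool_pos: [0.529, 0.1615, 0.1296]
eef_rot: [0.001, 1.0, -0.001, 0.001]
contact_force: [0.9, 1.0, 0.6]
opening: 0.801
finger_force: 0.0
```

Emit:
send_rows --targets '[[[0.04,-0.06,0],[0,0,0]],[[0.1,-0.2,0],[0,0,0]],[[0.18,-0.35,0],[0,0,0]],[[0.25,-0.48,0],[0,0,0]],[[0.274,-0.542,0],[0,0,0]],[[0.274,-0.542,0.03],[0,0,0]],[[0.274,-0.542,0.11],[0,0,0]],[[0.274,-0.542,0.21],[0,0,0]],[[0.274,-0.542,0.3],[0,0,0]],[[0.274,-0.542,0.35],[0,0,0]],[[0.274,-0.542,0.363],[0,0,0]],[[0.274,-0.542,0.363],[0,0,0]]]'

```text
clock: 14.82
tool_pos: [0.4488, 0.0042, 0.0188]
eef_rot: [-0.002, 1.0, 0.001, 0.0]
contact_force: [0.6, -0.6, -1.0]
opening: 0.8
finger_force: 0.0
```

Emit:
send_rows --targets '[[[0,0,0],[0,0,0]],[[0,0,0],[0,0,0]],[[0,0,0],[0,0,0]],[[0,0,0],[0,0,0]]]' --fingers 0

```text
clock: 15.32
tool_pos: [0.4472, 0.0009, 0.0202]
eef_rot: [-0.0, 1.0, -0.0, -0.0]
contact_force: [-0.0, -0.3, -0.9]
opening: 0.43
finger_force: 15.0
```

Emit:
send_rows --targets '[[[0,0,-0.06],[0,0,0]],[[0,0,-0.18],[0,0,0]],[[0,0.02,-0.28],[0,0,0]],[[-0.03,0.12,-0.31],[0,0,0]],[[-0.06,0.26,-0.31],[0,0,0]],[[-0.09,0.4,-0.31],[0,0,0]],[[-0.12,0.5,-0.31],[0,0,0]]]'

```text
clock: 16.2
tool_pos: [0.4827, 0.1528, 0.1132]
eef_rot: [-0.001, 1.0, 0.0, -0.0]
contact_force: [0.0, 0.3, -0.6]
opening: 0.423
finger_force: 15.0
```

Emit:
send_rows --targets '[[[-0.03,0.13,0],[0,0,0]],[[-0.06,0.28,0],[0,0,0]],[[-0.09,0.42,0],[0,0,0]],[[-0.11,0.52,0],[0,0,0]],[[-0.119,0.549,0],[0,0,0]],[[-0.119,0.549,0.02],[0,0,0]],[[-0.119,0.549,0.08],[0,0,0]],[[-0.119,0.549,0.17],[0,0,0]],[[-0.119,0.549,0.24],[0,0,0]],[[-0.119,0.549,0.28],[0,0,0]],[[-0.119,0.549,0.293],[0,0,0]],[[-0.119,0.549,0.294],[0,0,0]]]'

```text
clock: 17.7
tool_pos: [0.5185, 0.3158, 0.025]
eef_rot: [-0.001, 1.0, -0.0, -0.0]
contact_force: [-0.7, 0.3, -0.5]
opening: 0.427
finger_force: 15.0
```

Emit:
send_rows --targets '[[[0,0,0.003],[0,0,0]],[[0,0,0.003],[0,0,0]]]'

```text
clock: 17.95
tool_pos: [0.5187, 0.3159, 0.0243]
eef_rot: [-0.001, 1.0, 0.0, 0.0]
contact_force: [-0.3, 0.6, -0.2]
opening: 0.424
finger_force: 15.0
```

Emit:
send_rows --targets '[[[0,0,0.003],[0,0,0]],[[0,0,0.003],[0,0,0]]]'

```text
clock: 18.2
tool_pos: [0.5187, 0.3159, 0.0242]
eef_rot: [-0.001, 1.0, 0.0, 0.0]
contact_force: [-0.7, -0.8, 8.2]
opening: 0.427
finger_force: 15.0
```

Emit:
send_rows --targets '[[[0,0,0],[0,0,0]],[[0,0,0],[0,0,0]],[[0,0,0],[0,0,0]],[[0,0,-0.08],[0,0,0]],[[0,0,-0.22],[0,0,0]],[[0,-0.03,-0.33],[0,0,0]],[[-0.08,-0.11,-0.35],[0,0,0]],[[-0.2,-0.25,-0.35],[0,0,0]],[[-0.32,-0.4,-0.35],[0,0,0]],[[-0.44,-0.55,-0.35],[0,0,0]],[[-0.52,-0.647,-0.35],[0,0,0]],[[-0.52,-0.647,-0.35],[0,0,0]]]' --fingers 0.8

```text
clock: 19.7
tool_pos: [0.6765, 0.1168, 0.1269]
eef_rot: [0.003, 1.0, -0.002, 0.0]
contact_force: [0.2, -0.3, -0.9]
opening: 0.798
finger_force: 0.0
```

Emit:
send_rows --targets '[[[0,0,0.03],[0,0,0]],[[0,0,0.12],[0,0,0]],[[0,0,0.22],[0,0,0]],[[0,0,0.31],[0,0,0]],[[0,0,0.355],[0,0,0]],[[0,0,0.36],[0,0,0]]]'

```text
clock: 20.45
tool_pos: [0.6733, 0.1229, 0.0191]
eef_rot: [-0.002, 1.0, -0.0, -0.001]
contact_force: [0.1, -0.6, 1.2]
opening: 0.803
finger_force: 0.0
```

Emit:
send_rows --targets '[[[0,0,0],[0,0,0]],[[0,0,0],[0,0,0]],[[0,0,0],[0,0,0]],[[0,0,0],[0,0,0]]]' --fingers 0

```text
clock: 20.95
tool_pos: [0.6749, 0.1217, 0.0205]
eef_rot: [-0.0, 1.0, -0.0, 0.0]
contact_force: [-0.4, 0.7, 2.5]
opening: 0.427
finger_force: 15.0
```

Emit:
send_rows --targets '[[[0,0,-0.06],[0,0,0]],[[0,0,-0.18],[0,0,0]],[[0.01,-0.04,-0.28],[0,0,0]],[[0.04,-0.14,-0.31],[0,0,0]],[[0.08,-0.28,-0.31],[0,0,0]],[[0.12,-0.43,-0.31],[0,0,0]],[[0.16,-0.57,-0.31],[0,0,0]],[[0.2,-0.7,-0.31],[0,0,0]]]'

```text
clock: 21.95
tool_pos: [0.6146, -0.0903, 0.1143]
eef_rot: [-0.0, 1.0, -0.001, 0.0]
contact_force: [0.1, 0.6, -0.6]
opening: 0.427
finger_force: 15.0
```

Emit:
send_rows --targets '[[[0.04,-0.14,0],[0,0,0]],[[0.08,-0.28,0],[0,0,0]],[[0.12,-0.42,0],[0,0,0]],[[0.16,-0.56,0],[0,0,0]],[[0.2,-0.67,0],[0,0,0]],[[0.213,-0.712,0.01],[0,0,0]],[[0.213,-0.712,0.07],[0,0,0]],[[0.213,-0.712,0.16],[0,0,0]],[[0.213,-0.712,0.24],[0,0,0]],[[0.213,-0.712,0.28],[0,0,0]],[[0.213,-0.712,0.293],[0,0,0]],[[0.213,-0.712,0.294],[0,0,0]]]'

```text
clock: 23.45
tool_pos: [0.5517, -0.3019, 0.0254]
eef_rot: [-0.001, 1.0, -0.0, 0.0]
contact_force: [0.5, -0.2, 0.0]
opening: 0.425
finger_force: 15.0
```

Emit:
send_rows --targets '[[[0,0,0.003],[0,0,0]],[[0,0,0.003],[0,0,0]]]'

```text
clock: 23.7
tool_pos: [0.5513, -0.3024, 0.0246]
eef_rot: [-0.0, 1.0, -0.001, 0.0]
contact_force: [-0.2, 0.3, -1.7]
opening: 0.427
finger_force: 15.0
```

Emit:
send_rows --targets '[[[0,0,0.003],[0,0,0]],[[0,0,0.003],[0,0,0]]]'

```text
clock: 23.95
tool_pos: [0.5514, -0.3025, 0.0245]
eef_rot: [-0.0, 1.0, -0.001, 0.0]
contact_force: [-1.9, -0.6, 6.6]
opening: 0.427
finger_force: 15.0
```

Emit:
send_rows --targets '[[[0,0,0],[0,0,0]],[[0,0,0],[0,0,0]],[[0,0,0],[0,0,0]],[[0,0,-0.08],[0,0,0]],[[0,0,-0.22],[0,0,0]],[[0,0.05,-0.33],[0,0,0]],[[-0.01,0.2,-0.35],[0,0,0]],[[-0.02,0.38,-0.35],[0,0,0]],[[-0.03,0.57,-0.35],[0,0,0]],[[-0.035,0.76,-0.35],[0,0,0]],[[-0.035,0.91,-0.35],[0,0,0]],[[-0.035,0.967,-0.35],[0,0,0]]]' --fingers 0.8

```text
clock: 25.45
tool_pos: [0.5618, -0.0081, 0.1299]
eef_rot: [-0.003, 1.0, 0.001, 0.001]
contact_force: [0.1, -0.3, 1.1]
opening: 0.803
finger_force: 0.0
```

Emit:
send_rows --targets '[[[0,0,0],[0,0,0]],[[0,0,0.04],[0,0,0]],[[0,0,0.12],[0,0,0]],[[0,0,0.22],[0,0,0]],[[0,0,0.31],[0,0,0]],[[0,0,0.355],[0,0,0]],[[0,0,0.363],[0,0,0]],[[0,0,0.363],[0,0,0]]]'

```text
clock: 26.45
tool_pos: [0.5617, -0.0124, 0.0196]
eef_rot: [-0.0, 1.0, -0.0, 0.0]
contact_force: [0.1, 0.2, -0.2]
opening: 0.796
finger_force: 0.0
```

Emit:
send_rows --targets '[[[0,0,0],[0,0,0]],[[0,0,0],[0,0,0]],[[0,0,0],[0,0,0]],[[0,0,0],[0,0,0]]]' --fingers 0

```text
clock: 26.95
tool_pos: [0.5614, -0.012, 0.0194]
eef_rot: [-0.001, 1.0, -0.0, -0.0]
contact_force: [-0.3, -0.3, 1.9]
opening: 0.427
finger_force: 15.0
```

Emit:
send_rows --targets '[[[0,0,-0.06],[0,0,0]],[[0,0,-0.18],[0,0,0]],[[0,-0.04,-0.28],[0,0,0]],[[0.03,-0.14,-0.31],[0,0,0]],[[0.08,-0.29,-0.31],[0,0,0]],[[0.13,-0.45,-0.31],[0,0,0]],[[0.18,-0.62,-0.31],[0,0,0]],[[0.22,-0.77,-0.31],[0,0,0]],[[0.25,-0.89,-0.31],[0,0,0]],[[0.266,-0.932,-0.31],[0,0,0]],[[0.266,-0.932,-0.28],[0,0,0]],[[0.266,-0.932,-0.2],[0,0,0]]]'

```text
clock: 28.45
tool_pos: [0.4837, -0.2894, 0.08]
eef_rot: [-0.002, 1.0, 0.0, 0.001]
contact_force: [0.4, -0.0, -1.3]
opening: 0.426
finger_force: 15.0
```

Emit:
send_rows --targets '[[[0,0,0.08],[0,0,0]],[[0,0,0.14],[0,0,0]],[[0,0,0.17],[0,0,0]],[[0,0,0.18],[0,0,0]],[[0,0,0.184],[0,0,0]],[[0,0,0.184],[0,0,0]]]'

```text
clock: 29.2
tool_pos: [0.4821, -0.2919, 0.0247]
eef_rot: [-0.0, 1.0, -0.0, 0.0]
contact_force: [0.3, 0.5, -0.0]
opening: 0.424
finger_force: 15.0
```

Emit:
send_rows --targets '[[[0,0,0.003],[0,0,0]],[[0,0,0.003],[0,0,0]]]'

```text
clock: 29.45
tool_pos: [0.4818, -0.2918, 0.0235]
eef_rot: [-0.0, 1.0, -0.0, -0.0]
contact_force: [-0.1, 0.6, -0.8]
opening: 0.428
finger_force: 15.0
```

Emit:
send_rows --targets '[[[0,0,0.003],[0,0,0]],[[0,0,0.003],[0,0,0]]]'

```text
clock: 29.7
tool_pos: [0.4819, -0.2919, 0.0234]
eef_rot: [-0.0, 1.0, -0.001, -0.0]
contact_force: [-1.1, 1.3, 7.5]
opening: 0.426
finger_force: 15.0
```

Contact again. I'll release and back away clear of the views.

Emit:
send_rows --targets '[[[0,0,0],[0,0,0]],[[0,0,0],[0,0,0]],[[0,0,0],[0,0,0]],[[0,0,-0.08],[0,0,0]],[[0,0,-0.22],[0,0,0]],[[0,0,-0.38],[0,0,0]],[[0,-0.1,-0.5],[0,0,0]],[[0,-0.25,-0.55],[0,0,0]],[[0,-0.4,-0.6],[0,0,0]],[[0,-0.5,-0.6],[0,0,0]],[[0,-0.5,-0.6],[0,0,0]],[[0,-0.5,-0.6],[0,0,0]]]' --fingers 0.8

```text
clock: 31.2
tool_pos: [0.4822, -0.4399, 0.2021]
eef_rot: [-0.001, 1.0, 0.001, -0.0]
contact_force: [-0.3, 0.5, -0.3]
opening: 0.804
finger_force: 0.0
```

Run:
```python
from h import *
for n in("top","side"):cv2.imwrite(f"pics/{n}1.png",snapshot(n)["img"])
```

```text
(no output)
```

View pics/top1.png

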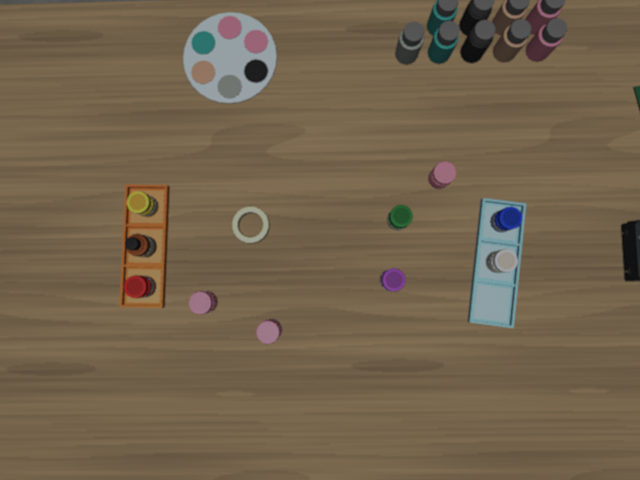

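View pics/side1.png

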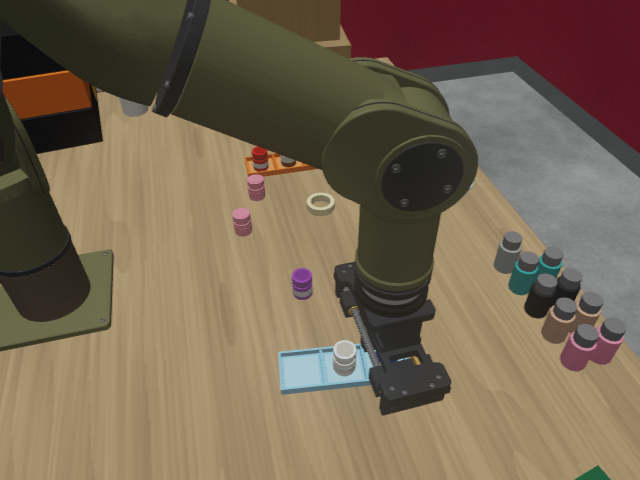

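The top view shows yellow (138,203), varnish (135,245) and red (136,287) in separate orange compartments. Blue (509,218) and white (504,261) are in separate light-blue compartments. All five stand upright. Green, purple, the tape and the pink pots are where they started.

```bash
python3 -c "
from plant import *
print(finish_job())"
```

```text
the job is handed in; nothing more can be done
None
```

Both kits are made up and handed in at about 31 s: red, varnish and yellow in the orange tray, blue and white in the light-blue tray, all standing upright in their own compartments, with green, purple, the tape and the pink pots left untouched.

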